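# Load the sample sled under the reader's spring flap

## Robot

A 6-joint arm with a two-finger parallel gripper is mounted at the origin on the work surface. World frame = base frame: x ahead of the robot, y to its left, z up, the work surface at z = 0. Lengths are in m, angles in degrees, forces in N, time in s.
With the tool pointing down it reaches from about 0.3 to 0.75 m from the base axis. Payload 8.5 kg.
Tool frame: the origin (TCP) lies at the very end of the fingers, on their centre line; the grasp point (between the pads) lies 19 mm behind it; z points along the fingers, y is the direction in which the jaws open and shut (so a half turn about z gives the same grasp; the last joint's range is limited). The gripper opens to 85 mm and grips with 20 to 120 N. Pads are 22 mm wide; open, the fingers measure 114 mm over their backs; the gripper's body (76 mm by 85 mm) begins 54 mm behind the grasp point. The pads swing forward as they close: fully open they stand 13 mm farther back than shut.
Start: joints at [-77.309, 21.807, 74.336, -0, 83.858, -12.336], TCP at [0.233, -0.498, 0.231] pointing down, gripper open.
Joint ranges: [-178.18, 178.18], [-50.72, 133.34], [12.68, 142.11], [-81.47, 261.47], [9.98, 163.14], [-165.26, 165.26]. Speed limits (degrees/s): [136.94, 136.94, 180, 180, 180, 180].

## Interface

Orientations are given as [roll, pitch, yaw] about the fixed x, y, z axes, in that order (R = Rz(yaw) Ry(pitch) Rx(roll)).
In Python, from bench import telemetry, imaging, job gives the robot as it stands.
- The arm moves only by the shell command python3 -m creep 'ROWS' [FORCE]. ROWS is text: rows parted by semicolons, each of 7 numbers parted by spaces: the turn, a rotation vector about the tool's x, y, z in degrees, then the shift along the tool's x, y, z in mm, then the closure, from -1 (fully open) to 1 (shut). In form: rx ry rz x y z jaw; .... A call has exactly 8 rows; each row is the pose to reach, as a shift and turn from the pose commanded when the call began, along the tool's axes at that moment; what a row does not reach only later rows make up. A row lasts 1/10 s, in which the tool goes at most 50 mm and 8.59 degrees, less where a joint would pass 70% of its speed; a pose out of reach is approached as far as the arm can. A call with a gripper value outside its range is refused whole. The fingers move at their own pace and stop on an object; FORCE is the grip in N (left out, the last holds). Time passes only in rows, so rows that repeat a pose let the fingers close, or fill a call up. It gives the time, the measured TCP pose, the force and the opening at its end, in the units of the state.
- telemetry.state(): the state, without advancing time (a new reading comes with each control period).
- imaging.camera(name): name is "scene" or "top" or "wrist"; returns a dict with "img" (480x640x3 uint8, red, green, blue), "fx", "fy", "cx", "cy" (pixels), "cam_to_world" (4x4, takes a point from camera to world coordinates); the wrist camera has in their place "tool_from_camera" (4x4, takes a point from camera to tool coordinates, whose origin is the TCP and whose axes are the flange's). Camera axes: x right, y down, z forward; pixel columns grow to the right and rows downward; lengths in m; the calibration is good to about 2 mm. A picture is of the moment at which its call begins: read the wrist's pose just before it. There is no depth.
- job.job_done(): hands the job in, once; it reports no verdict.
The state is a dict: "time_s": time; "q": joint angles; "dq": joint speeds; "joint_efforts": joint torques, N m; "tool_pos": TCP position; "tool_rot": TCP orientation; "wrist_force": force on the tool from outside, world axes, zero at the start; "wrist_torque": the same for the moment, N m; "width": opening from 0.0 (shut) to 1.0 (fully open).
Only numpy, scipy, OpenCV 4.12 (cv2) and the standard library are available. Lean on these libraries where they do the work, as an engineer would, in place of code of your own. Each camera call takes 0.05 s, during which the arm holds its last target.

## Task

Load the blue sample sled into the reader: with one fingertip press the orange bar down and keep it down so that the black flap stays wide open, and with the other fingertip push the sled by its upright plate along the lane, under the flap, until its nose is fully home against the end of the well. Then let the bar up so that the flap springs shut over the sled, and move clear. Only press and push: do not lift or carry the sled, keep the flap from touching it, and leave the bottles and other things where they are.

Things in the scene. Friction and masses are not known exactly. Their poses are not given: they have to be found in the camera images.
- reader: White bench-top reader, fixed. Origin: table level, middle of the mouth of its measuring well; z up, -y is the way the sled is pushed in, +x away from the robot. Its 30 mm high deck spans x -95 to 125, y -80 to 195 mm; lane centred on x = 0 between guides 37 mm apart, 8 mm high. The well runs from y = 0 to -80 mm; beyond it stands the console, 190 mm high
- flap (a joint): Angle of the black flap over the well: 0 shut, 0.72 rad open at its stop. Flap and orange bar are one rocker: pressing the bar down lifts the flap, a spring (3 to 5 N at the bar) shuts it. Its skirt, at the mouth, blocks the sled when shut; above 0.5 rad the sled passes without touching. Open, its edge is 100 mm above the table; shut, it clears the loaded sled, whose tongue passes under the skirt
- bar_top (a point): Top of the orange press bar at mid-length (moves with it). Round bar, 14 mm thick, 178 mm long, parallel to the lane (89 mm either way from here), on a black web, 70 to 72 mm from the lane's centre line on the robot's side; axle 38 mm from that line, 56 mm above the table. Its top sinks from 75 mm (flap shut) to 51 mm above the table (open); press it anywhere along its length
- sled: Blue sample sled, about 120 g, loose in the lane: block 34 mm wide, 68 long, 20 high with three sample cups on top; behind it a tongue 7 mm high, 32 long; then an upright push plate 34 mm wide, 6 thick, 45 high. Origin: centre of the block's underside, 30 mm above the table. Its -y points to the nose, into the reader
- push_face (a point): Middle of the rear face of the sled's push plate, 30 mm above the sled's underside (60 mm above the table); push here, towards the sled's -y. The plate spans 30 to 75 mm above the table and stays outside the flap: with the sled home this face is 26 mm in front of the mouth
- sled_nose (a point): Middle of the sled's front (nose) face, 9 mm above its underside
- home_stop (a point): Point of the well's end wall that the sled's nose meets when fully home, 80 mm inside the mouth, at the height of the nose point
- bottle_red: Red-capped clear glass bottle, 70 mm across, 140 mm tall, standing; origin at the centre of its underside; a bystander
- bottle_blue: Blue-capped clear glass bottle, 70 mm across, 140 mm tall, standing; origin at the centre of its underside; a bystander
- bottle_orange: Orange-capped clear glass bottle, 70 mm across, 140 mm tall, standing; origin at the centre of its underside; a bystander
- bottle_dark: Blue-capped dark glass bottle, 70 mm across, 140 mm tall, standing; origin at the centre of its underside; a bystander
- small_bottle: Small clear jar with blue cap, 52 mm across, 80 mm tall, on the bench just off the outer end of the deck; origin at the centre of its underside; a bystander
- cuvette_rack: White block 40 x 92 x 20 mm with ten clear cuvettes (44 mm high in all), standing on the deck beyond the lane; origin at the centre of its underside; a bystander
- sample_cup: Brass sample cup, 38 mm across, 20 mm high, on the deck beyond the lane; origin at the centre of its underside; a bystander
- marker: White and blue marker pen, 124 mm long, 13 mm thick, lying on the bench on the robot's side of the deck; origin at the underside, 42 mm from its white end; a bystander

How it is judged:
By the outcome, as a careful person would: the job done as asked, in the order asked, and still so for the second after the job is handed in, with the robot touching nothing.
It also fails if it takes over 58 s, if anything falls off the work surface, if the arm or the gripper's body presses on something with over 40 N, if the wrist force passes 120 N, or if a joint passes its speed limit or range.

## Working session

There is one attempt and no reset: what is moved stays moved. The work goes in short steps, Python scripts to look and compute and a shell command to move; the robot and the scene stay as the last step left them, time stands still between calls to the robot, and variables do not carry over. Pictures are saved under pics/ and viewed, and the job is handed in when it is done.

```bash
ls; mkdir -p pics; python3 - <<'E'
from bench import telemetry, imaging
import cv2
s=telemetry.state()
for k,v in s.items(): print(k,v)
for n in ("scene","top","wrist"):
    c=imaging.camera(n); cv2.imwrite(f"pics/{n}0.png",c["img"][:,:,::-1])
    print(n,{k:(v.tolist() if hasattr(v,'tolist') else v) for k,v in c.items() if k!="img"})
E
```

```text
pics
time_s 0.0
q [-7.73095434e+01  2.18418576e+01  7.43858611e+01  4.76634986e-04
  8.38592725e+01 -1.23367531e+01]
dq [ 0.00989603  0.02893593  0.06330621 -0.03520549  0.04178771  0.01437027]
joint_efforts [-2.21342598e-03 -4.48466206e+01 -2.31277370e+01 -3.88190465e-04
  4.84126154e-03  1.22002913e-05]
tool_pos [ 0.23259993 -0.49805991  0.23069714]
tool_rot [-1.79915119e+02 -1.90491781e-02  2.50271442e+01]
wrist_force [-0.02351229 -0.40367635  0.31460958]
wrist_torque [-0.04309165 -0.00449182  0.02568873]
width 1.0023162184978383
scene {'fx': 451.04956587343827, 'fy': 451.04956587343827, 'cx': 318.8983154588864, 'cy': 232.94007093109443, 'cam_to_world': [[0.59476515218293, 0.6784678120520118, -0.43120278496105785, 0.9027035137091569], [0.8038994982700067, -0.5018963511316958, 0.3191326517326631, -0.05297557395946433], [0.00010212760563634334, -0.5364526826571433, -0.8439303933618618, 0.7059133461057588], [0.0, 0.0, 0.0, 1.0]]}
top {'fx': 485.474290247157, 'fy': 485.474290247157, 'cx': 317.2274211606853, 'cy': 235.68881788306035, 'cam_to_world': [[-0.09249655299331029, -0.972627087532355, 0.21316879762921329, 0.36312515328669], [-0.995711058767804, 0.09077506644863607, -0.017871059250776252, 0.18923032524167216], [-0.0019685354593670327, -0.21390754056267972, -0.9768519278573243, 1.110705145277158], [0.0, 0.0, 0.0, 1.0]]}
wrist {'fx': 363.55820231888686, 'fy': 363.55820231888686, 'cx': 325.9131244979102, 'cy': 241.81395115880557, 'tool_from_camera': [[-0.000984108610871006, -0.9500790650868289, -0.31200769479930585, 0.08048689893088719], [0.9999991656409657, -0.000673890329513877, -0.0011020840231415652, 0.00037945931839133973], [0.0008368079900942981, -0.3120085190432444, 0.9500789355610546, -0.14219204287979104], [0.0, 0.0, 0.0, 1.0]]}
```

View pics/scene0.png

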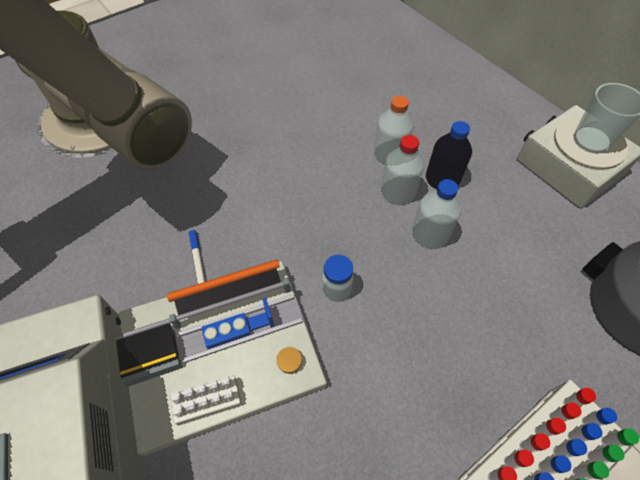

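View pics/top0.png

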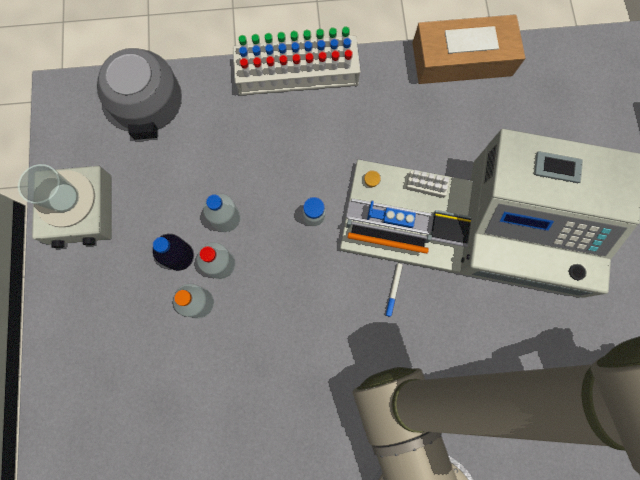

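```bash
python3 - <<'E'
import cv2
a=cv2.imread("pics/top0.png")[150:290,325:485]
cv2.imwrite("pics/top0c.png",cv2.resize(a,None,fx=5,fy=4.2857,interpolation=cv2.INTER_CUBIC) if 0 else cv2.resize(a,(640,560),interpolation=cv2.INTER_CUBIC))
a=cv2.imread("pics/scene0.png")[220:460,100:360]
cv2.imwrite("pics/scene0c.png",cv2.resize(a,(650,600),interpolation=cv2.INTER_CUBIC))
E
```

```text
(no output)
```

View pics/top0c.png

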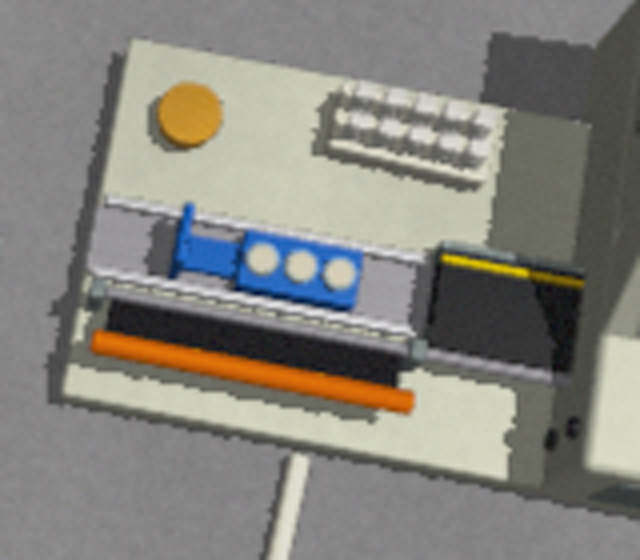

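View pics/scene0c.png

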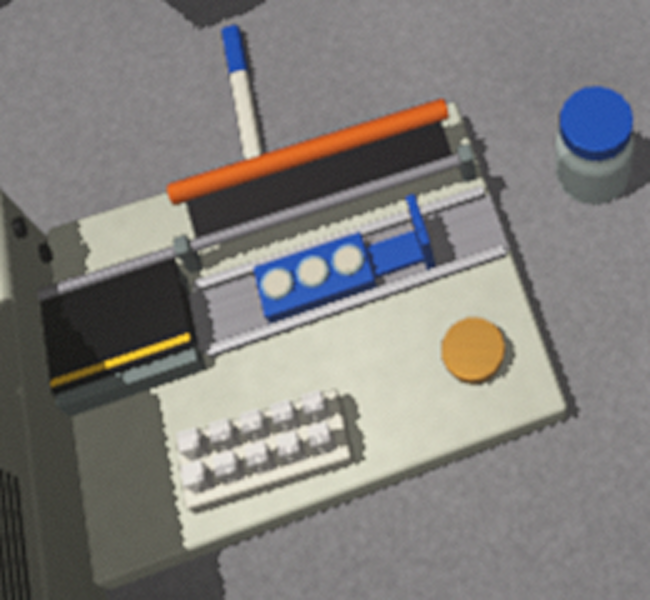

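View pics/wrist0.png

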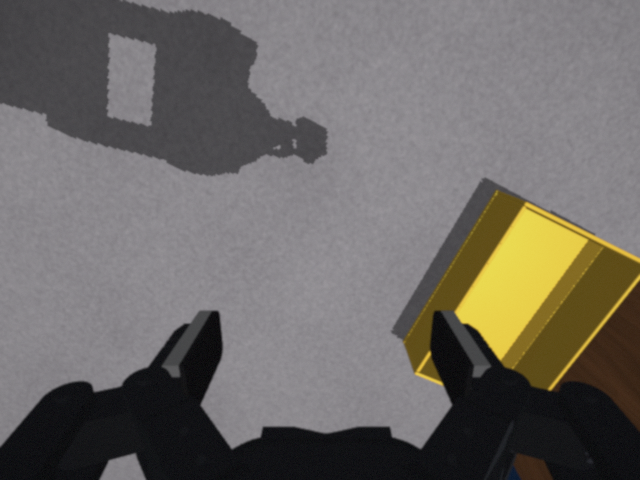

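```bash
cat > fit.py <<'E'
import numpy as np
from scipy.optimize import least_squares
from bench import imaging
C={n:imaging.camera(n) for n in ("top","scene")}
def proj(c,P):
    T=np.linalg.inv(c["cam_to_world"]); p=T[:3,:3]@P+T[:3,3]
    return np.array([c["fx"]*p[0]/p[2]+c["cx"],c["fy"]*p[1]/p[2]+c["cy"]])
t=lambda u,v:(325+u/4-.4,150+v/4-.4)
s=lambda u,v:(100+u/2.5-.3,220+v/2.5-.3)
obs=[("top",t(66,392),lambda yb,ys:(-95,195,30)),("top",t(132,40),lambda yb,ys:(125,195,30)),
("top",t(93,342),lambda yb,ys:(-71,yb+89,68)),("top",t(413,402),lambda yb,ys:(-71,yb-89,68)),
("scene",s(570,408),lambda yb,ys:(125,195,30)),
("scene",s(170,193),lambda yb,ys:(-71,yb-89,68)),("scene",s(447,110),lambda yb,ys:(-71,yb+89,68)),
("scene",s(468,106),lambda yb,ys:(-95,195,30)),
("top",t(248,235),lambda yb,ys:(17,ys+34,50)),("top",t(361,252),lambda yb,ys:(17,ys-34,50)),("top",t(357,307),lambda yb,ys:(-17,ys-34,50)),
("scene",s(368,235),lambda yb,ys:(-17,ys+34,50)),("scene",s(256,265),lambda yb,ys:(-17,ys-34,50)),("scene",s(268,302),lambda yb,ys:(17,ys-34,50)),
("scene",s(410,197),lambda yb,ys:(-17,ys+69,75)),("top",t(190,205),lambda yb,ys:(17,ys+69,75)),
]
def W(p,l):
    c,s_=np.cos(p[2]),np.sin(p[2]); l=np.array(l)/1000
    return np.array([p[0]+c*l[0]-s_*l[1],p[1]+s_*l[0]+c*l[1],l[2]])
def r(p): return np.concatenate([proj(C[n],W(p,f(p[3]*1e3,p[4]*1e3)))-np.array(o) for n,o,f in obs])
if __name__=="__main__":
    o=least_squares(r,[.45,0,0,.1,.08],loss="soft_l1"); print(o.x,np.degrees(o.x[2])); print(np.round(r(o.x).reshape(-1,2),1))
    p=o.x
    for nm,l in (("bar",(-71,p[3]*1e3,75)),("barfar",(-71,p[3]*1e3+89,75)),("push",(0,p[4]*1e3+72,60)),("home",(0,26,60))): print(nm,W(p,l))
E
python3 fit.py
```

```text
[ 0.59948828 -0.09244075 -0.29855375  0.0929047   0.07594556] -17.105869590954853
[[-1.6  0.3]
 [ 0.  -1.3]
 [ 0.3  0.2]
 [ 0.4  1.5]
 [ 0.3  1.4]
 [ 0.2  0.3]
 [ 0.5 -0.4]
 [-2.9 -2. ]
 [-0.3 -2.1]
 [ 1.1 -0.4]
 [-0.3  0.1]
 [-1.5 -2.4]
 [-0.1 -0.5]
 [-0.3  5.3]
 [ 1.8 -0.8]
 [ 0.2 -0.8]]
bar [0.55895594 0.01723793 0.075     ]
barfar [0.58513424 0.10230083 0.075     ]
push [0.64300472 0.04896012 0.06      ]
home [ 0.60713587 -0.06759092  0.06      ]
```

```bash
cat > h.py <<'E'
import numpy as np,sys
from scipy.spatial.transform import Rotation as R
from bench import telemetry
P=[0.59948828,-0.09244075,-0.29855375]
def W(l,p=P):
    c,s=np.cos(p[2]),np.sin(p[2]); l=np.array(l)/1e3
    return np.array([p[0]+c*l[0]-s*l[1],p[1]+s*l[0]+c*l[1],l[2]])
def L(w,p=P):
    c,s=np.cos(p[2]),np.sin(p[2]); d=np.array(w[:2])-p[:2]
    return np.array([c*d[0]+s*d[1],-s*d[0]+c*d[1],w[2]])*1e3
def delta(target,rpy):
    s=telemetry.state(); R0=R.from_euler('xyz',s["tool_rot"],degrees=True)
    return np.round((R0.inv()*R.from_euler('xyz',rpy,degrees=True)).as_rotvec(degrees=True),1),np.round(R0.inv().apply(np.array(target)-s["tool_pos"])*1e3,1)
E
python3 - <<'E'
from h import *
for t in ((.36,-.25,.33),(.42,0,.33)): print(delta(t,(180,0,72.9)))
print(W((-35.5,166,51)))
E
```

```text
(array([ -0. ,  -0. , -47.9]), array([ 220.4, -171.1,  -98.8]))
(array([ -0. ,  -0. , -47.9]), array([ 380.6, -372.3,  -98.7]))
[0.61438565 0.0766578  0.051     ]
```

```bash
python3 -m creep '0 0 -6 10 -5 -40 -0.34; 0 0 -12 35 -27 -75 -0.34; 0 0 -18 65 -50 -99 -0.34; 0 0 -24 95 -75 -99 -0.34; 0 0 -30 125 -97 -99 -0.34; 0 0 -36 155 -120 -99 -0.34; 0 0 -42 187 -145 -99 -0.34; 0 0 -47.9 220 -171 -99 -0.34' 20
python3 - <<'E'
from h import *
for t in ((.40,-.02,.33),(.60,.10,.25)): print(delta(t,(180,0,72.9)))
E
```

```text
time_s: 1.05
tool_pos: [0.36, -0.2489, 0.3303]
tool_rot: [180.0, -0.0, 73.1]
wrist_force: [0.3, -0.3, 0.0]
width: 0.669
(array([ 0. , -0. ,  0.2]), array([230.6, -28.1,   0.3]))
(array([ 0. , -0. ,  0.2]), array([403.5, 128.5,  80.3]))
```

```bash
python3 -m creep '0 0 0 40 -5 0 -0.34; 0 0 0 80 -10 0 -0.34; 0 0 0 120 -15 0 -0.34; 0 0 0 160 -20 0 -0.34; 0 0 0 200 -25 0 -0.34; 0 0 0 231 -15 0 -0.34; 0 0 0 260 10 15 -0.34; 0 0 0 285 35 25 -0.34'
python3 - <<'E'
from h import *
print(delta(W((-35.5,175,170)),(180,0,72.9)))
E
```

```text
time_s: 1.85
tool_pos: [0.4775, 0.0135, 0.305]
tool_rot: [180.0, -0.0, 73.0]
wrist_force: [0.4, -0.6, 1.2]
width: 0.672
(array([ 0. , -0. ,  0.1]), array([109.5, 112.3, 135.1]))
```

```bash
python3 -m creep '0 0 0 16 16 20 -0.34; 0 0 0 32 32 40 -0.34; 0 0 0 48 48 60 -0.34; 0 0 0 64 64 80 -0.34; 0 0 0 80 80 100 -0.34; 0 0 0 96 96 120 -0.34; 0 0 0 109.5 112 135 -0.34; 0 0 0 109.5 112 135 -0.34'
cat > snap.py <<'E'
import sys,cv2,numpy as np
from h import *
from bench import imaging,telemetry
n=sys.argv[1]; cams=sys.argv[2:]
s=telemetry.state(); print(s["time_s"],L(s["tool_pos"]).round(1),np.round(s["tool_rot"],1),np.round(s["wrist_force"],1),s["width"])
for c in cams:
    k=imaging.camera(c); im=k["img"][:,:,::-1].copy()
    if c=="wrist": np.savez(f"pics/w{n}.npz",pos=s["tool_pos"],rot=s["tool_rot"],T=k["tool_from_camera"],K=[k["fx"],k["fy"],k["cx"],k["cy"]])
    if c=="top": im=cv2.resize(im[150:290,325:485],(640,560),interpolation=cv2.INTER_CUBIC)
    if c=="scene": im=cv2.resize(im[220:460,100:360],(650,600),interpolation=cv2.INTER_CUBIC)
    cv2.imwrite(f"pics/{c}{n}.png",im)
E
python3 snap.py 1 wrist scene top
```

```text
time_s: 2.65
tool_pos: [0.6165, 0.0844, 0.1673]
tool_rot: [-179.8, 0.0, 73.0]
wrist_force: [-0.7, 0.2, 0.1]
width: 0.672
2.65 [-35.8 174.  167.3] [-179.8    0.    73. ] [-0.7  0.2  0.1] 0.6715810280292104
```

View pics/wrist1.png

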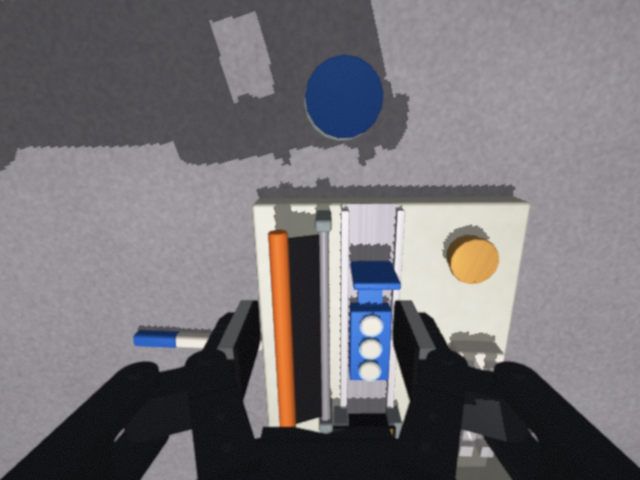

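View pics/scene1.png

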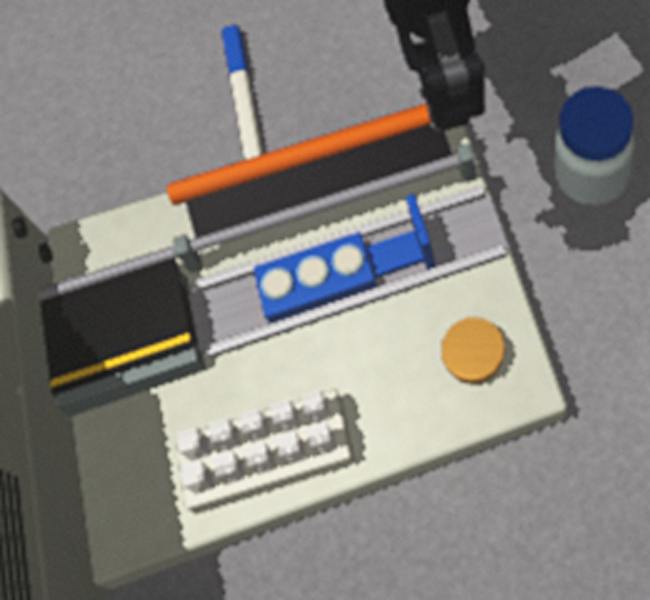

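View pics/top1.png

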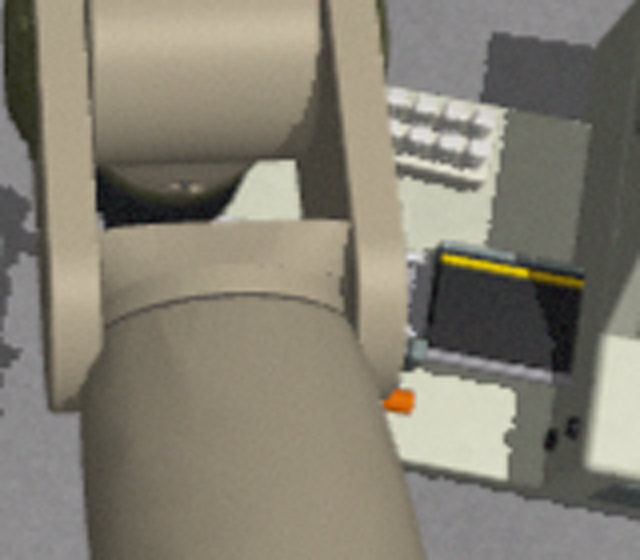

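```bash
python3 - <<'E'
import cv2
a=cv2.imread("pics/wrist1.png")
cv2.imwrite("pics/w1a.png",cv2.resize(a[190:440,240:440],(600,750)[:2],interpolation=cv2.INTER_CUBIC)[:600])
cv2.imwrite("pics/w1b.png",cv2.resize(a[280:420,190:470],(800,400),interpolation=cv2.INTER_CUBIC))
E
```

```text
(no output)
```

View pics/w1a.png

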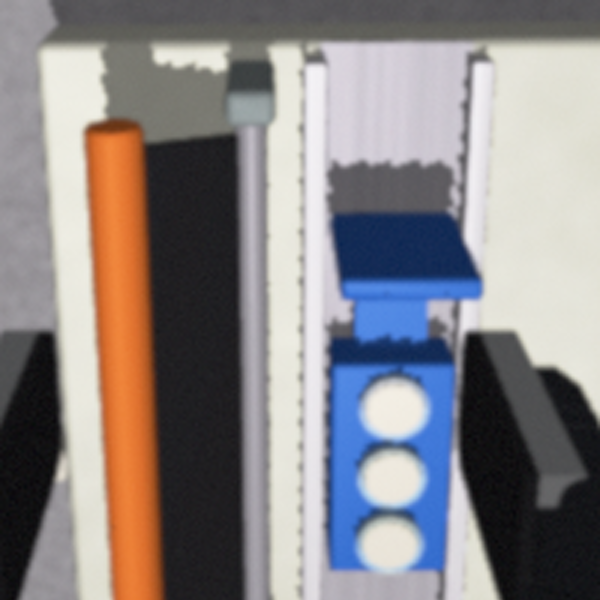

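View pics/w1b.png

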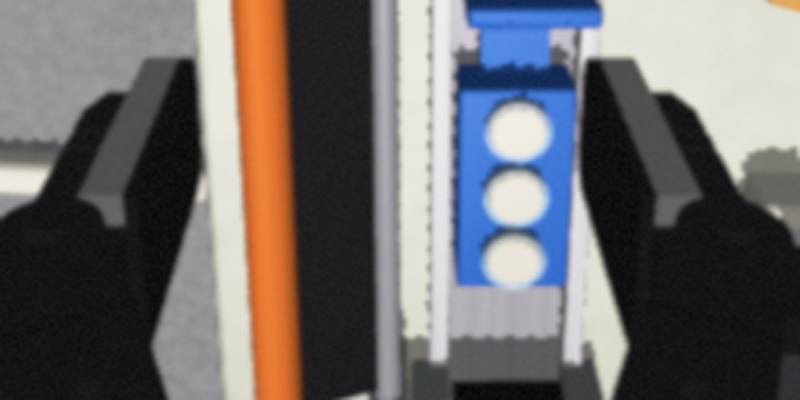

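```bash
cat > fitw.py <<'E'
from h import *
from scipy.optimize import least_squares
d=np.load("pics/w1.npz"); Rt=R.from_euler('xyz',d["rot"],degrees=True).as_matrix(); Tw=np.eye(4); Tw[:3,:3]=Rt; Tw[:3,3]=d["pos"]
M=np.linalg.inv(Tw@d["T"]); fx,fy,cx,cy=d["K"]
def pr(P): p=M[:3,:3]@P+M[:3,3]; return np.array([fx*p[0]/p[2]+cx,fy*p[1]/p[2]+cy])
a=lambda u,v:(240+u/3-.3,190+v/3-.3)
obs=[(a(40,45),lambda b,s:(-95,195,30)),((528,204),lambda b,s:(125,195,30)),(a(115,131),lambda b,s:(-70,b+89,70)),
(a(327,65),lambda b,s:(-18.5,195,38)),(a(470,62),lambda b,s:(18.5,195,38)),
(a(342,281),lambda b,s:(-17,s+72,75)),(a(481,280),lambda b,s:(17,s+72,75)),
(a(332,365),lambda b,s:(-17,s+34,50)),(a(452,362),lambda b,s:(17,s+34,50)),(a(332,570),lambda b,s:(-17,s-34,50)),(a(450,570),lambda b,s:(17,s-34,50))]
r=lambda p:np.concatenate([pr(W(f(p[3]*1e3,p[4]*1e3),p))-o for o,f in obs])
o=least_squares(r,P+[.093,.076],loss="soft_l1");print(o.x,np.degrees(o.x[2]));print(r(o.x).reshape(-1,2).round(1))
E
python3 fitw.py
```

```text
[ 0.60057246 -0.09710316 -0.28446189  0.09765295  0.08055924] -16.298466000440726
[[-2.5  4.2]
 [ 3.6  1.4]
 [-2.   0.1]
 [-0.3 -1.4]
 [ 0.5 -1. ]
 [-0.7 -2.4]
 [ 1.4 -2.6]
 [ 0.1  0.1]
 [ 2.6  0.7]
 [-0.5  2.2]
 [-0.2  1.9]]
```

```bash
python3 -m creep '0 0 0 -2 0 15 -0.5; 0 0 0 -4 0 30 -0.5; 0 0 0 -6 0 45 -0.5; 0 0 0 -8 0 60 -0.5; 0 0 0 -8 0 72 -0.5; 0 0 0 -8 0 82 -0.5; 0 0 0 -8 0 86 -0.5; 0 0 0 -8 0 86 -0.5'; python3 snap.py 2 wrist scene
```

```text
time_s: 3.6
tool_pos: [0.6136, 0.076, 0.0842]
tool_rot: [-180.0, 0.0, 72.9]
wrist_force: [-0.3, 0.7, -0.7]
width: 0.746
3.6 [-36.1 165.1  84.2] [-180.     0.    72.9] [-0.3  0.7 -0.7] 0.7460994617317822
```

View pics/wrist2.png

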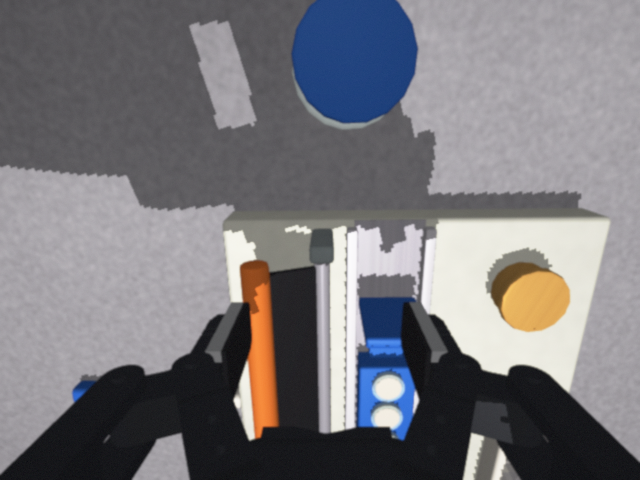

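View pics/scene2.png

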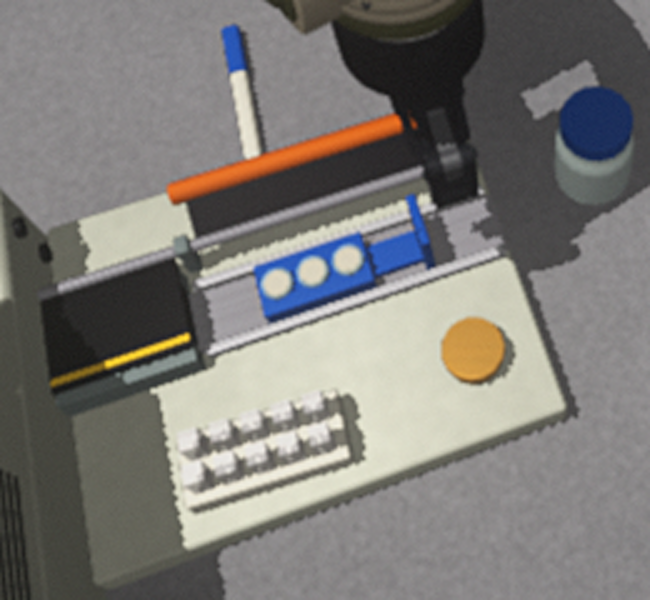

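```bash
python3 -m creep '0 0 0 0 3.5 4 -0.5; 0 0 0 0 3.5 8 -0.5; 0 0 0 0 3.5 12 -0.5; 0 0 0 0 3.5 16 -0.5; 0 0 0 0 3.5 20 -0.5; 0 0 0 0 3.5 24 -0.5; 0 0 0 0 3.5 28 -0.5; 0 0 0 0 3.5 28 -0.5'; python3 snap.py 3 wrist scene
```

```text
time_s: 4.5
tool_pos: [0.6165, 0.0752, 0.056]
tool_rot: [-179.9, 0.0, 72.9]
wrist_force: [-2.7, 0.7, 5.2]
width: 0.752
4.5 [-33.1 165.2  56. ] [-179.9    0.    72.9] [-2.7  0.7  5.2] 0.7519508298294979
```

View pics/wrist3.png

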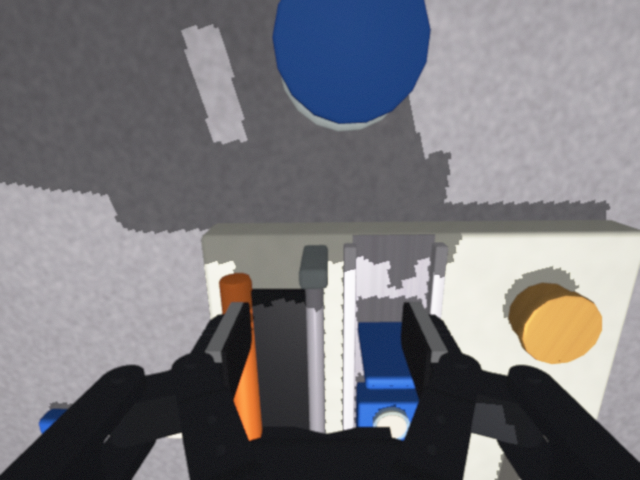

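View pics/scene3.png

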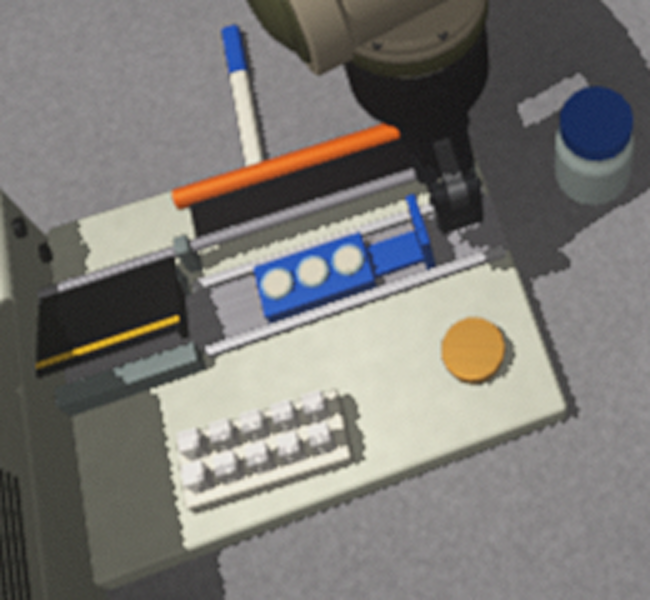

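```bash
python3 -m creep '0 0 0 0 0 1 -0.5; 0 0 0 0 0 2 -0.5; 0 0 0 0 0 4 -0.5; 0 0 0 0 0 6 -0.5; 0 0 0 0 0 8 -0.5; 0 0 0 0 0 9 -0.5; 0 0 0 0 0 9 -0.5; 0 0 0 0 0 9 -0.5'; python3 snap.py 4 wrist scene
```

```text
time_s: 5.4
tool_pos: [0.6169, 0.075, 0.0473]
tool_rot: [-180.0, -0.0, 72.9]
wrist_force: [-2.4, 1.1, 3.5]
width: 0.75
5.4 [-32.6 165.2  47.3] [-180.    -0.    72.9] [-2.4  1.1  3.5] 0.7499615770112956
```

View pics/wrist4.png

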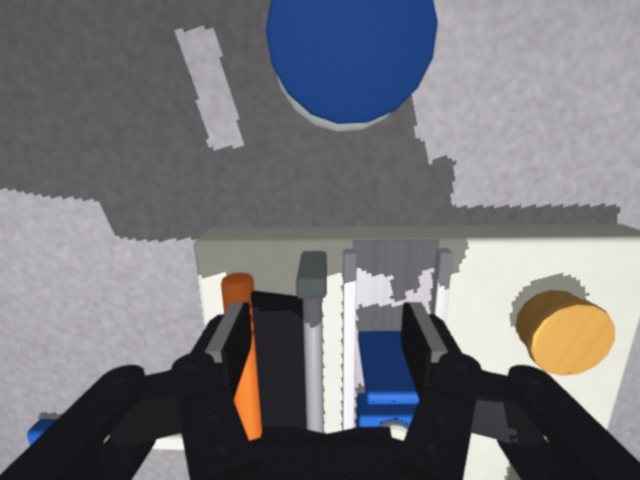

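View pics/scene4.png

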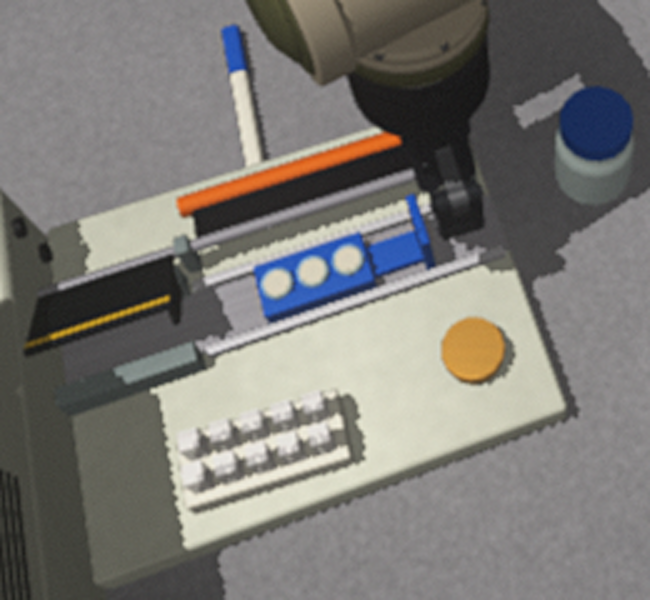

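```bash
python3 -m creep '0 0 0 0 0 0.5 -0.5; 0 0 0 0 0 1 -0.5; 0 0 0 0 0 1.5 -0.5; 0 0 0 0 0 2 -0.5; 0 0 0 0 0 2.5 -0.5; 0 0 0 0 0 3 -0.5; 0 0 0 0 0 3 -0.5; 0 0 0 0 0 3 -0.5'; python3 snap.py 5 wrist scene
```

```text
time_s: 6.3
tool_pos: [0.6172, 0.0749, 0.0447]
tool_rot: [180.0, -0.0, 72.9]
wrist_force: [-2.6, 2.5, 7.3]
width: 0.748
6.3 [-32.3 165.2  44.7] [180.   -0.   72.9] [-2.6  2.5  7.3] 0.7478778984301694
```

View pics/scene5.png

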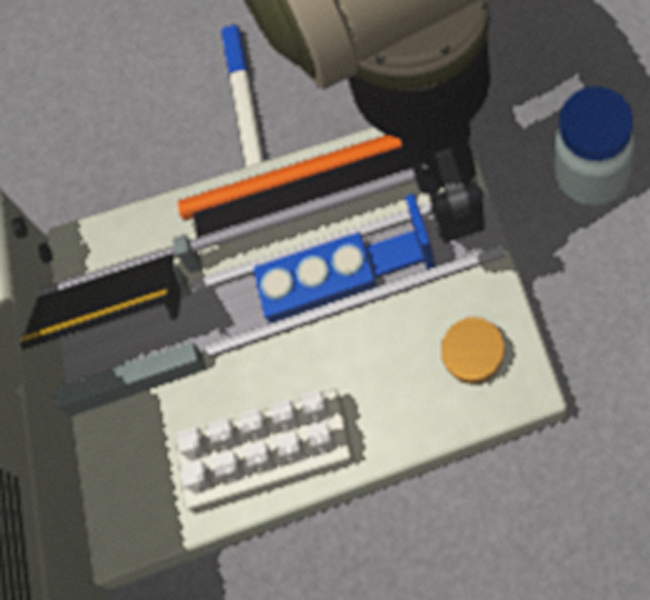

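```bash
cat > flap.py <<'E'
from h import *
from bench import imaging
from scipy.optimize import least_squares
p=[.6,-.0945,np.radians(-16.8)]
c=imaging.camera("scene"); T=np.linalg.inv(c["cam_to_world"])
def pr(P):
    q=T[:3,:3]@P+T[:3,3]; return np.array([c["fx"]*q[0]/q[2]+c["cx"],c["fy"]*q[1]/q[2]+c["cy"]])
s=lambda u,v:np.array((100+u/2.5-.3,220+v/2.5-.3))
def pt(y,r,f): return W((-38+r*np.cos(f),y,56+r*np.sin(f)),p)
shut,op3,op4,op5=s(188,336),s(180,318),s(170,297),s(168,291)
def res(a):
    y,r,f=a[:3]
    o=list(pr(pt(y,r,f))-shut)
    for k,m in zip(a[3:],(op3,op4,op5)): o+=list(pr(pt(y,r,f+k))-m)
    o.append((r*np.sin(f+.72)-44)/4)
    return o
o=least_squares(res,[-5,65,0.1,.3,.6,.7]);print(o.x,np.round(o.fun,1))
E
python3 flap.py
python3 - <<'E'
from bench import telemetry
for i in range(3): s=telemetry.state(); print(s["wrist_force"],s["tool_pos"],s["time_s"])
E
```

```text
[ 0.3434199  57.43714313  0.15603588  0.29785483  0.56676378  0.63289854] [ 0.2 -0.1 -0.3  0.2  0.1 -0.   0.  -0.   0. ]
[-2.88999846  1.19783085  7.65530662] [0.61719988 0.07492285 0.04467905] 6.45
[-2.88999846  1.19783085  7.65530662] [0.61719988 0.07492285 0.04467905] 6.45
[-2.88999846  1.19783085  7.65530662] [0.61719988 0.07492285 0.04467905] 6.45
```

View pics/wrist5.png

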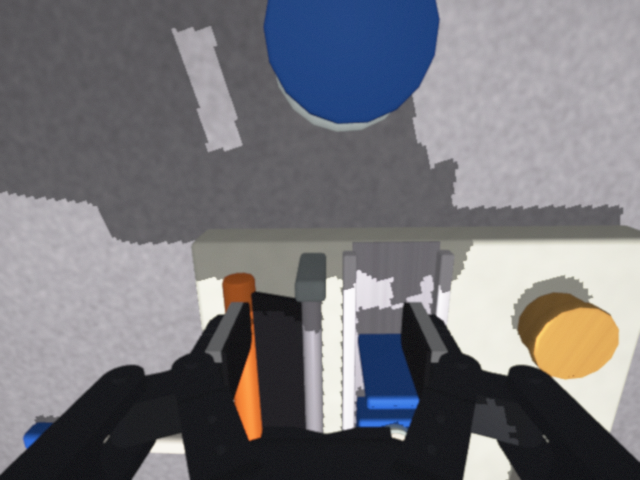

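```bash
python3 -m creep '0 0 0 0 0 0.4 -0.5; 0 0 0 0 0 0.8 -0.5; 0 0 0 0 0 1.2 -0.5; 0 0 0 0 0 1.5 -0.5; 0 0 0 0 0 1.5 -0.5; 0 0 0 0 0 1.5 -0.5; 0 0 0 0 0 1.5 -0.5; 0 0 0 0 0 1.5 -0.5'; python3 snap.py 6 scene
```

```text
time_s: 7.25
tool_pos: [0.6173, 0.0749, 0.0443]
tool_rot: [179.9, -0.0, 72.9]
wrist_force: [-3.7, 1.5, 15.0]
width: 0.749
7.25 [-32.2 165.2  44.3] [179.9  -0.   72.9] [-3.7  1.5 15. ] 0.7490272287796073
```

View pics/scene6.png

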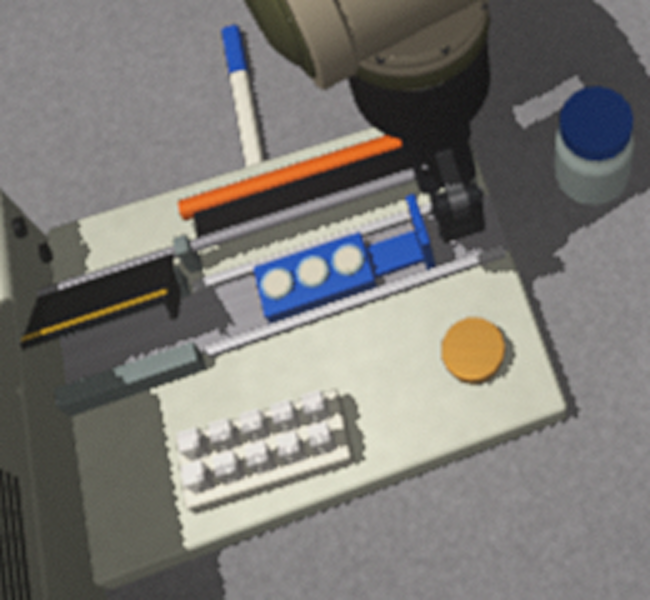

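```bash
python3 -m creep '0 0 0 -2 0 -0.5 -0.5; 0 0 0 -5 0 -0.8 -0.5; 0 0 0 -8 0 -0.8 -0.5; 0 0 0 -12 0 -0.8 -0.5; 0 0 0 -16 0 -0.8 -0.5; 0 0 0 -20 0 -0.8 -0.5; 0 0 0 -25 0 -0.8 -0.5; 0 0 0 -30 0 -0.8 -0.5'; python3 snap.py 7 scene wrist
```

```text
time_s: 8.1
tool_pos: [0.6099, 0.0466, 0.0447]
tool_rot: [179.7, -0.1, 72.9]
wrist_force: [3.3, 5.7, 8.4]
width: 0.75
8.1 [-30.9 136.   44.7] [ 1.797e+02 -1.000e-01  7.290e+01] [3.3 5.7 8.4] 0.7501550115049818
```

View pics/scene7.png

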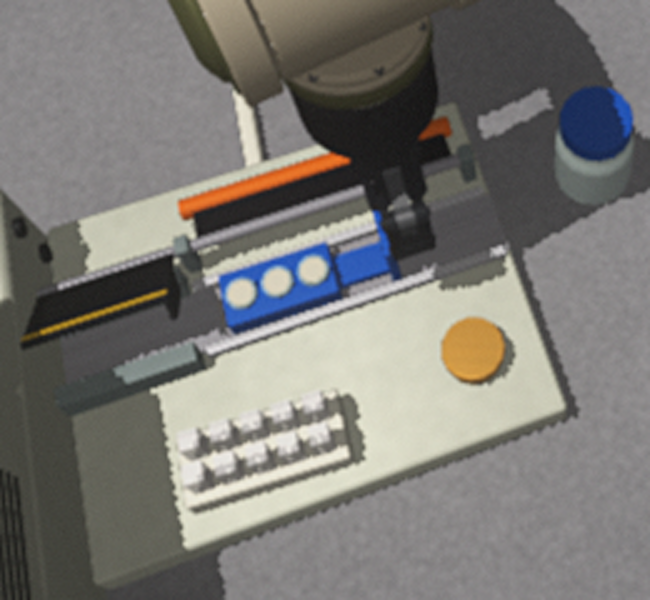

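View pics/wrist7.png

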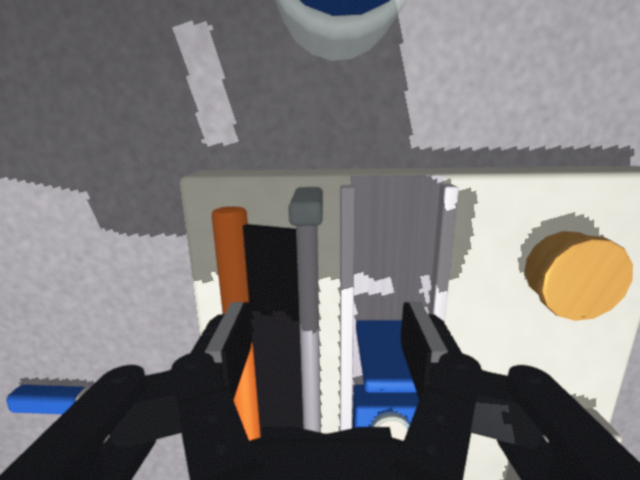

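```bash
python3 -m creep '0 0 0 -5 0 0 -0.5; 0 0 0 -10 0.1 0 -0.5; 0 0 0 -15 0.2 0 -0.5; 0 0 0 -20 0.3 0 -0.5; 0 0 0 -25 0.4 0 -0.5; 0 0 0 -30 0.5 0 -0.5; 0 0 0 -35 0.5 0 -0.5; 0 0 0 -40 0.6 0 -0.5'; python3 snap.py 8 scene
```

```text
time_s: 9.0
tool_pos: [0.5988, 0.0081, 0.0447]
tool_rot: [179.7, -0.1, 72.9]
wrist_force: [2.7, 4.7, 8.8]
width: 0.747
9.0 [-30.3  95.9  44.7] [ 1.797e+02 -1.000e-01  7.290e+01] [2.7 4.7 8.8] 0.7473419788626827
```

View pics/scene8.png

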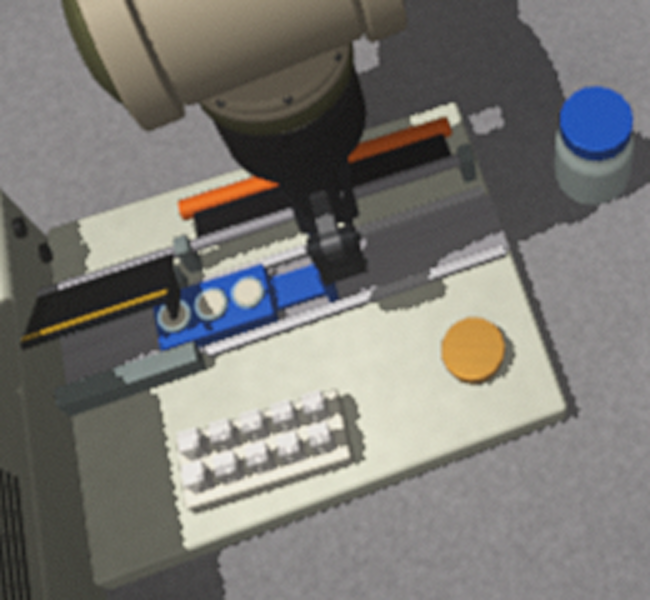

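```bash
python3 -m creep '0 0 0 -5 0 0 -0.5; 0 0 0 -10 0.1 0 -0.5; 0 0 0 -15 0.2 0 -0.5; 0 0 0 -20 0.3 0 -0.5; 0 0 0 -25 0.4 0 -0.5; 0 0 0 -30 0.5 0 -0.5; 0 0 0 -35 0.5 0 -0.5; 0 0 0 -40 0.6 0 -0.5'; python3 snap.py 9 scene wrist
```

```text
time_s: 9.85
tool_pos: [0.5876, -0.0304, 0.0447]
tool_rot: [179.7, -0.1, 72.9]
wrist_force: [3.5, 6.2, 8.6]
width: 0.744
9.85 [-29.6  55.8  44.7] [ 1.797e+02 -1.000e-01  7.290e+01] [3.5 6.2 8.6] 0.7441010607272314
```

View pics/scene9.png

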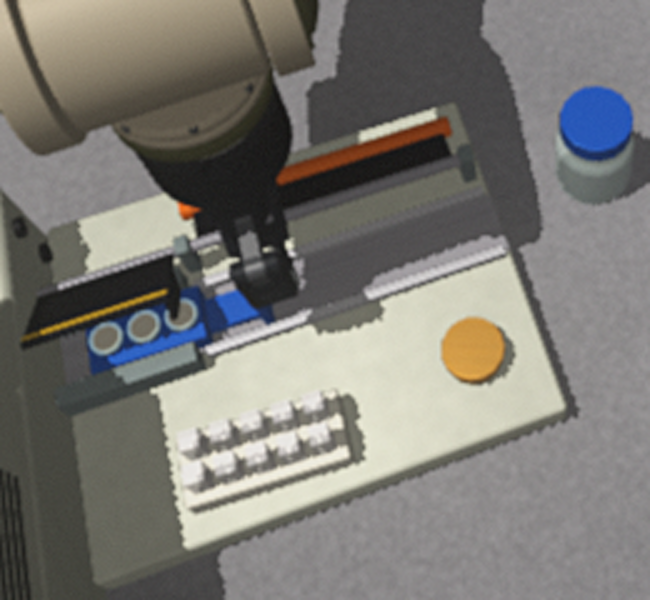

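View pics/wrist9.png

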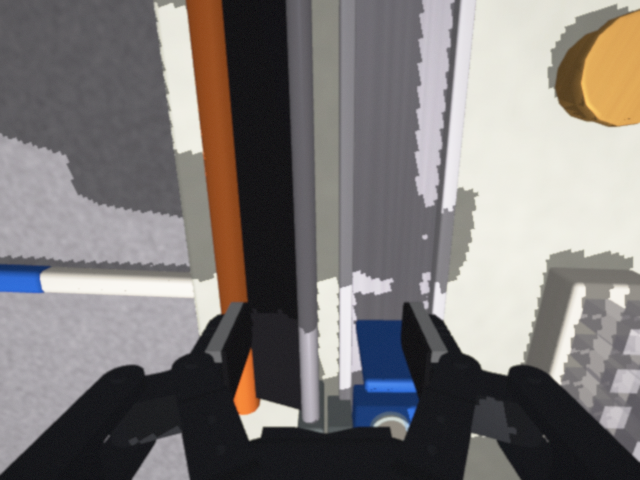

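```bash
python3 -m creep '0 0 0 -2 0 0 -0.5; 0 0 0 -4 0 0 -0.5; 0 0 0 -6 0.1 0 -0.5; 0 0 0 -8 0.1 0 -0.5; 0 0 0 -10 0.2 0 -0.5; 0 0 0 -12 0.2 0 -0.5; 0 0 0 -14 0.2 0 -0.5; 0 0 0 -16 0.2 0 -0.5'; python3 snap.py 10 scene wrist
```

```text
time_s: 10.75
tool_pos: [0.5831, -0.0458, 0.0447]
tool_rot: [179.7, -0.1, 72.9]
wrist_force: [3.3, 3.8, 7.9]
width: 0.747
10.75 [-29.4  39.8  44.7] [ 1.797e+02 -1.000e-01  7.290e+01] [3.3 3.8 7.9] 0.7474557323899844
```

View pics/scene10.png

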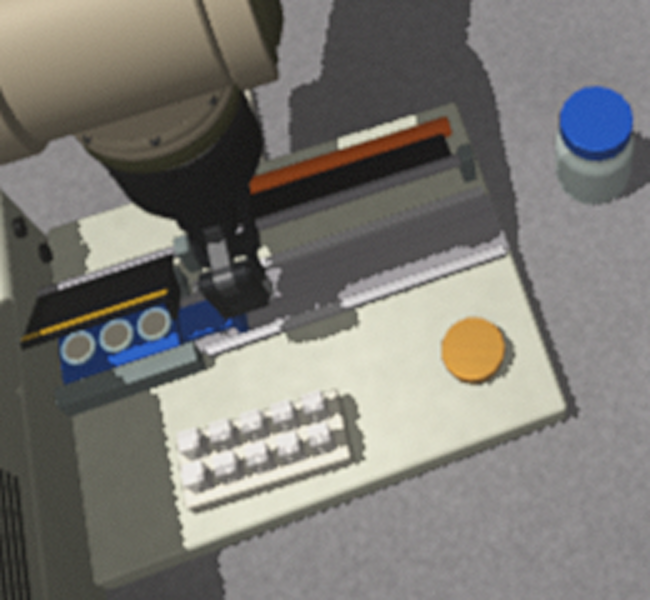

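View pics/wrist10.png

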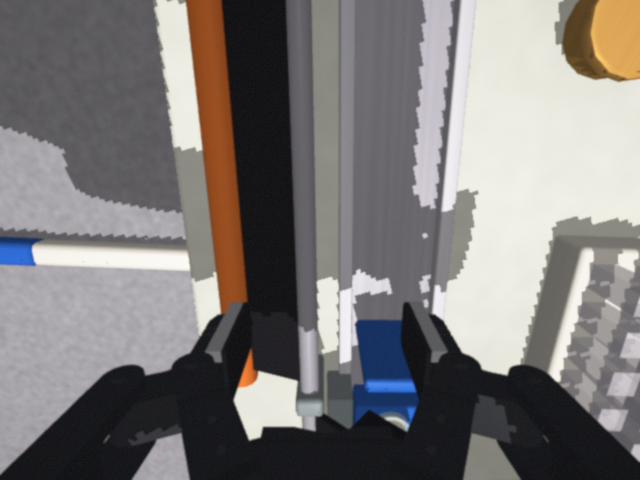

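```bash
python3 -m creep '0 0 0 -1 0 0 -0.5; 0 0 0 -2 0 0 -0.5; 0 0 0 -3 0 0 -0.5; 0 0 0 -4 0 0 -0.5; 0 0 0 -4.5 0 0 -0.5; 0 0 0 -5 0 0 -0.5; 0 0 0 -5 0 0 -0.5; 0 0 0 -5 0 0 -0.5'; python3 snap.py 11 scene
```

```text
time_s: 11.65
tool_pos: [0.5821, -0.0492, 0.0448]
tool_rot: [179.7, -0.2, 73.0]
wrist_force: [5.3, 12.3, 9.3]
width: 0.748
11.65 [-29.4  36.2  44.8] [179.7  -0.2  73. ] [ 5.3 12.3  9.3] 0.7482835873635014
```

View pics/scene11.png

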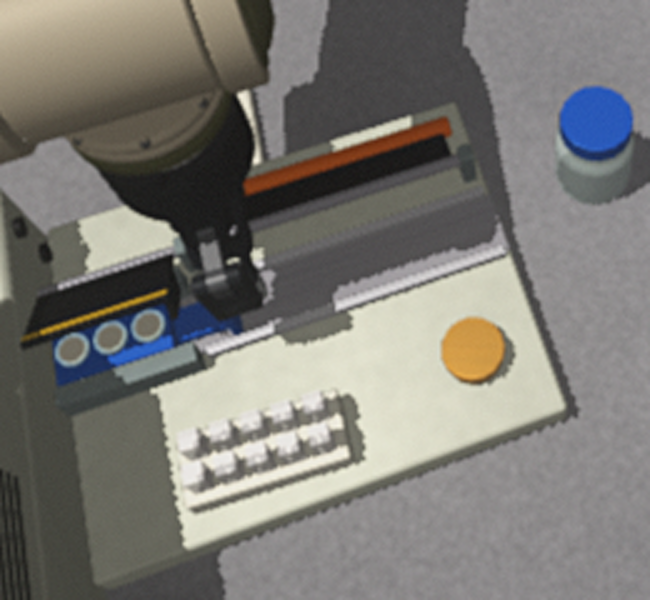

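```bash
python3 -m creep '0 0 0 -0.3 0 0 -0.5; 0 0 0 -0.6 0 0 -0.5; 0 0 0 -0.9 0 0 -0.5; 0 0 0 -1.2 0 0 -0.5; 0 0 0 -1.5 0 0 -0.5; 0 0 0 -1.5 0 0 -0.5; 0 0 0 -1.5 0 0 -0.5; 0 0 0 -1.5 0 0 -0.5'; python3 snap.py 12 scene wrist; python3 - <<'E'
import cv2
a=cv2.imread("pics/scene12.png"); cv2.imwrite("pics/s12c.png",cv2.resize(a[230:430,0:300],(750,500)))
E
```

```text
time_s: 12.5
tool_pos: [0.5819, -0.0493, 0.0449]
tool_rot: [179.7, -0.3, 73.0]
wrist_force: [7.6, 20.1, 9.3]
width: 0.749
12.5 [-29.5  36.   44.9] [179.7  -0.3  73. ] [ 7.6 20.1  9.3] 0.7485214481401062
```

View pics/s12c.png

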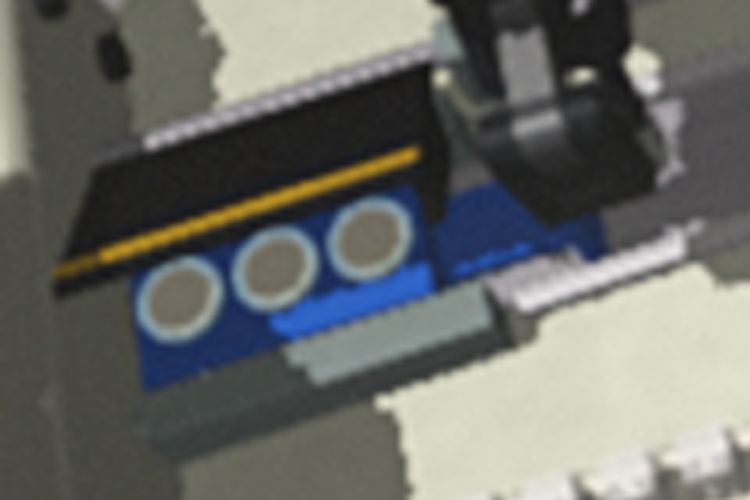

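```bash
python3 -m creep '0 0 0 1.5 0 0 -0.5; 0 0 0 3 0 0 -0.5; 0 0 0 5 0 0 -0.5; 0 0 0 7 0 0 -0.5; 0 0 0 9 0 0 -0.5; 0 0 0 10 0 0 -0.5; 0 0 0 10 0 0 -0.5; 0 0 0 10 0 0 -0.5'; python3 snap.py 13 scene wrist
```

```text
time_s: 13.4
tool_pos: [0.5838, -0.0441, 0.0447]
tool_rot: [179.7, 0.1, 72.9]
wrist_force: [0.9, -4.3, 7.8]
width: 0.753
13.4 [-29.2  41.6  44.7] [1.797e+02 1.000e-01 7.290e+01] [ 0.9 -4.3  7.8] 0.7531862341238268
```

View pics/scene13.png

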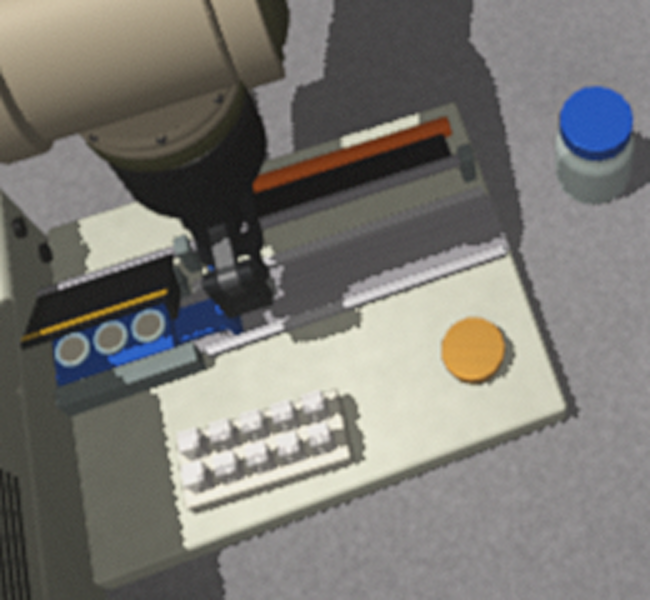

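View pics/wrist13.png

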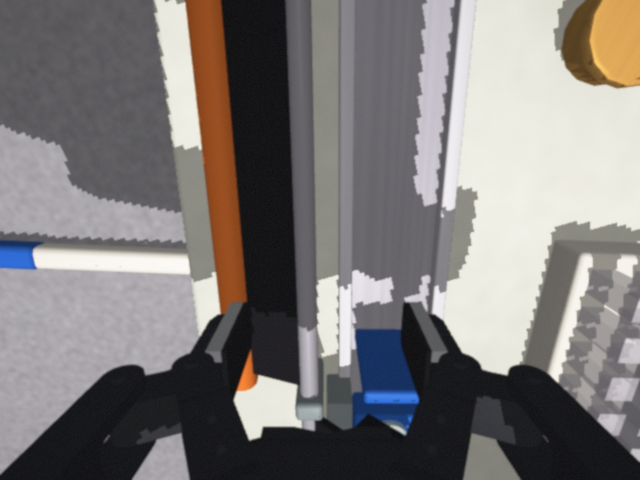

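```bash
python3 -m creep '0 0 0 0 0 -3 -0.5; 0 0 0 0 0 -7 -0.5; 0 0 0 0 0 -12 -0.5; 0 0 0 0 0 -17 -0.5; 0 0 0 0 0 -22 -0.5; 0 0 0 0 0 -28 -0.5; 0 0 0 0 0 -36 -0.5; 0 0 0 0 0 -46 -0.5'; python3 snap.py 14 scene wrist
```

```text
time_s: 14.3
tool_pos: [0.5819, -0.0423, 0.0899]
tool_rot: [-179.9, -0.0, 72.9]
wrist_force: [-0.1, 0.2, 0.1]
width: 0.748
14.3 [-31.6  42.7  89.9] [-179.9   -0.    72.9] [-0.1  0.2  0.1] 0.7480669380393036
```

View pics/scene14.png

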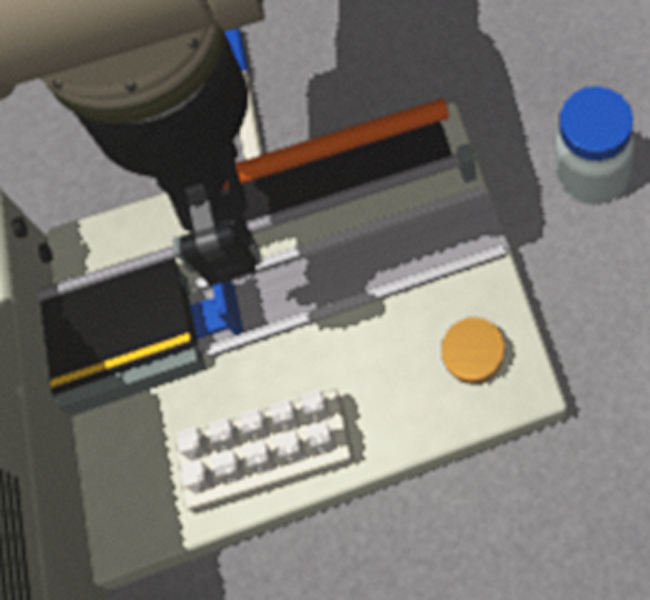

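View pics/wrist14.png

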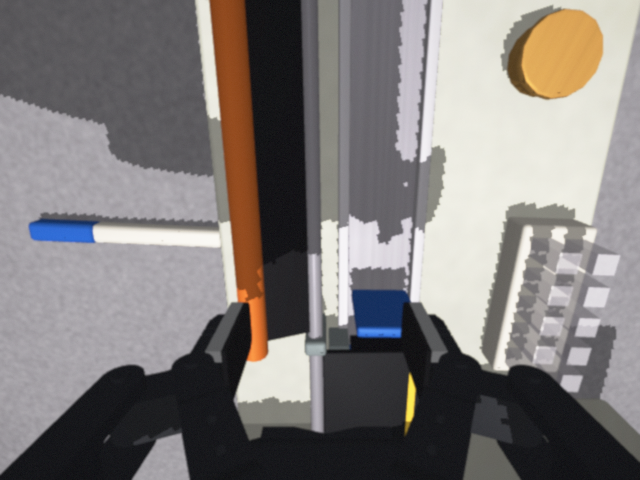

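```bash
python3 -m creep '0 0 0 0 0 -15 -0.5; 0 0 0 0 0 -35 -0.5; 0 0 0 0 0 -60 -0.5; 0 0 0 0 0 -85 -0.5; 0 0 0 0 0 -110 -0.5; 0 0 0 0 0 -135 -0.5; 0 0 0 0 0 -150 -0.5; 0 0 0 0 0 -150 -0.5'; python3 -m creep '0 0 0 10 -20 0 -0.5; 0 0 0 20 -45 0 -0.5; 0 0 0 30 -70 0 -0.5; 0 0 0 40 -95 0 -0.5; 0 0 0 50 -120 0 -0.5; 0 0 0 60 -145 0 -0.5; 0 0 0 60 -160 0 -0.5; 0 0 0 60 -160 0 -0.5'; python3 snap.py 15 scene top wrist
```

```text
time_s: 15.2
tool_pos: [0.5829, -0.0427, 0.2415]
tool_rot: [179.8, -0.0, 72.9]
wrist_force: [-0.6, 0.4, -0.2]
width: 0.747
time_s: 16.0
tool_pos: [0.4453, 0.0625, 0.2389]
tool_rot: [-179.9, 0.0, 73.0]
wrist_force: [-0.4, -0.8, 0.3]
width: 0.751
16.0 [-193.   102.8  238.9] [-179.9    0.    73. ] [-0.4 -0.8  0.3] 0.7507424754652162
```

View pics/scene15.png

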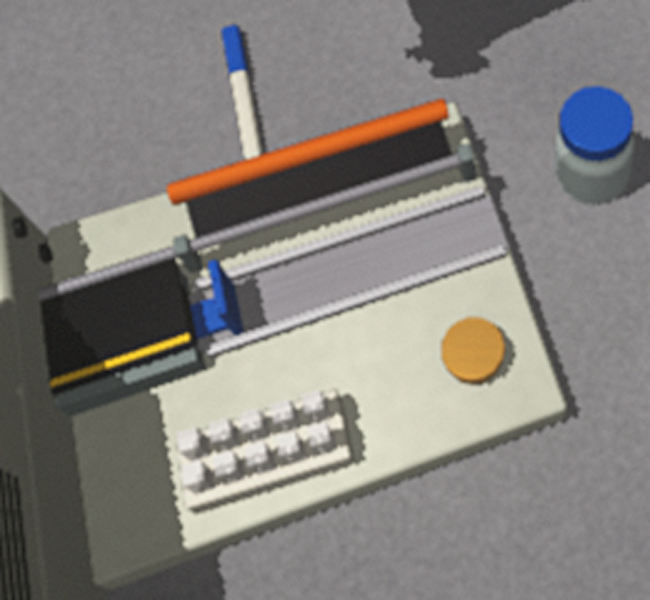

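View pics/top15.png

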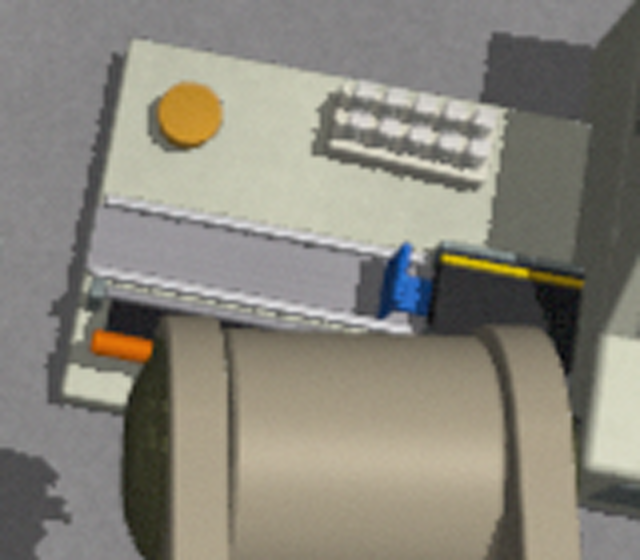

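```bash
python3 - <<'E'
from flap import *
for pp in (p,P):
  for y in (20,26,32): q=pr(W((-17,y-3,75),pp)); print(y,(q-[100,220]+.3)*2.5)
E
```

```text
[ 0.3434199  57.43714313  0.15603588  0.29785483  0.56676378  0.63289854] [ 0.2 -0.1 -0.3  0.2  0.1 -0.   0.  -0.   0. ]
20 [201.53721149 264.25621618]
26 [211.72022563 260.97320671]
32 [221.86992983 257.70093639]
20 [204.47887693 261.68838134]
26 [214.65413367 258.46257963]
32 [224.79664269 255.24715974]
```

Plate corner is seen at about (213,262), against (212,261) predicted for fully home. Handing in.

```bash
python3 -c "
from bench import job; print(job.job_done())"
```

```text
the job is handed in; nothing more can be done
None
```

The sled is loaded and the job is handed in at about 16 s of the 58 s allowed.

- **Flap open:** One fingertip pressed the orange bar until the force rose to 15 N with no more travel, so the flap was at its stop. I then eased back about 0.8 mm and held the bar at roughly 8–9 N for the whole push.
- **Push:** The other fingertip pushed the sled by its plate along the lane, under the open flap. At the end, another 1.5 mm of commanded push moved it only 0.2 mm while the along-lane force rose from about 12 to 20 N. That is hard contact with the end wall.
- **Release:** I backed off the plate first, and the sample cups stayed where they were in the picture. Then I let the bar up and moved the arm clear.

**Last checks:**
- The flap edge and the bar are back at their shut positions in the scene picture.
- The plate corner is at about (213, 262) in the enlarged crop, against (212, 261) predicted for fully home.
- The rack, cup, jar and marker had not moved in the pictures I viewed. The four large bottles were outside those final views, but the arm did not go near them.
- The wrist force was about zero after moving clear.

**Disagreements:**
- My image-based estimate of the flap angle was 0.63 rad, while the force showed the stop, which is given as 0.72 rad. Both are above the 0.5 rad needed.
- The two image-based fits of the reader's position differed by about 5 mm and 0.8°. I steered by what the wrist camera showed relative to the tool, and by contact force.

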